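Restack the deli tubs on their counter boards

ROBOT

A 7-joint arm with a two-finger parallel gripper is mounted at the origin on the work surface. World frame = base frame: x ahead of the robot, y to its left, z up, the work surface at z = 0. Lengths are in m, angles in rad, forces in N, time in s.
With the tool pointing down it reaches from about 0.425 to 0.875 m from the base axis. Payload 8.4 kg.
Tool frame: the origin (TCP) lies on the centre line of the jaws, within the pads' length; the fingertips stand finger_overhang ahead of it and the grasp point (between the pads) lies 11 mm behind it (finger_overhang is the distance from the TCP to the fingertips, in m); x points along the fingers, z is the direction in which the jaws open and shut, and the axes are right-handed (so a half turn about x gives the same grasp; the last joint's range is limited). The gripper opens to 85 mm and grips with 20 to 120 N. Pads are 22 mm wide; open, the fingers measure 114 mm over their backs; the gripper's body (76 mm by 85 mm) begins 54 mm behind the grasp point. The pads swing forward as they close: fully open they stand 13 mm farther back than shut.
Start: joints at [1.049, 0.333, 0.04, 1.465, -0.013, 1.343, -0.059], TCP at [0.267, -0.593, 0.239] pointing down, gripper open.
Joint ranges: [-2.58, 2.58], [-0.38, 2.09], [-1.3, 1.39], [0.25, 2.4], [-1.5, 4.64], [0.08, 2.09], [-2.65, 2.65]. Speed limits (rad/s): [2.22, 2.22, 2.79, 2.79, 3.14, 3.14, 3.14].

INTERFACE

Orientations are given as a unit quaternion [x, y, z, w].
In Python, from bench import observe, grab_frame, close_job, finger_overhang gives the robot as it stands. The module is installed in compiled form; this text tells all that it offers.
- The arm moves only by the tool send_rows, never from a script. Its arguments are lists of equal length, an entry for each row: "xyz": the shift along the world's x, y, z in m, a list of three; "twist": the turn about the world's z in degrees; "claw": the opening in per cent of the stroke, from 0 (shut) to 100 (fully open). A call has 1 to 10 rows; each row is the pose to reach, as a shift and turn from the pose commanded when the call began; what a row does not reach only later rows make up. A row lasts 1/12 s, in which the tool goes at most 41.7 mm and 7.16 degrees, less where a joint would pass 70% of its speed; a pose out of reach is approached as far as the arm can. A call with a gripper value outside its range is refused whole. The fingers move at their own pace and stop on an object; "squeeze" is the grip in N (left out, the last holds). Time passes only in rows, so rows that repeat a pose let the fingers close. It gives the time, the measured TCP pose, the force and the opening at its end, in the units of the state.
- observe(): the state, without advancing time (a new reading comes with each control period).
- grab_frame(name): name is "scene" or "top" or "wrist"; returns a dict with "img" (420x560x3 uint8, blue, green, red), "fx", "fy", "cx", "cy" (pixels), "distortion" ([k1, k2, p1, p2, k3] as OpenCV has them; the pictures are not rectified), "extrinsics" (4x4, takes a point from camera to world coordinates); the wrist camera has in their place "tool_from_camera" (4x4, takes a point from camera to tool coordinates, whose origin is the TCP and whose axes are the tool frame's). Camera axes: x right, y down, z forward; pixel columns grow to the right and rows downward; lengths in m; the calibration is good to about 2 mm. A picture is of the moment at which its call begins: read the wrist's pose just before it. There is no depth.
- close_job(): hands the job in, once; it reports no verdict.
The state is a dict: "t": time; "joint_positions": joint angles; "qd": joint speeds; "joint_efforts": joint torques, N m; "tcp_pos": TCP position; "tool_rot": TCP orientation; "force": force on the tool from outside, world axes, zero at the start; "torque": the same for the moment, N m; "width": finger opening in m.
Only numpy, scipy, OpenCV 4.12 (cv2) and the standard library are available. Lean on these libraries where they do the work, as an engineer would, in place of code of your own. Each camera call takes 0.05 s, during which the arm holds its last target.

TASK

Tidy the deli counter: stack the two round tubs on the round wooden board and the two oblong tubs on the oblong wooden board, in each stack the large tub below and the small one centred on its lid. Centre the stacks on their boards, with the oblong tubs and their board all lying the same way, and keep the tubs upright while you carry them. Leave the jar, the bell and the loaf where they stand.

Things in the scene. Friction and masses are not known exactly. Their poses are not given: they have to be found in the camera images.
- round_tub_large: White plastic deli tub with a flat grey lid that bears a thin white inset; rigid, closed, sides upright. Round, 64 mm diameter, 55 mm high, about 0.25 kg, loose. Origin: centre of the underside; z up when it stands upright.
- round_tub_small: White plastic deli tub with a flat grey lid that bears a thin white inset; rigid, closed, sides upright. Round, 48 mm diameter, 42 mm high, about 0.12 kg, loose. Origin: centre of the underside; z up when it stands upright.
- oblong_tub_large: White plastic deli tub with a flat grey lid that bears a thin white inset; rigid, closed, sides upright. Oblong box, 96 mm long (its x axis) by 62 mm wide (its y axis), 55 mm high, about 0.28 kg, loose. Origin: centre of the underside; z up when it stands upright.
- oblong_tub_small: White plastic deli tub with a flat grey lid that bears a thin white inset; rigid, closed, sides upright. Oblong box, 72 mm long (its x axis) by 46 mm wide (its y axis), 42 mm high, about 0.13 kg, loose. Origin: centre of the underside; z up when it stands upright.
- round_board: Round flat board of pale wood, 110 mm diameter, 12 mm thick, fixed to the counter. Origin: centre of its underside; the top face is 12 mm above it.
- oblong_board: Oblong flat board of pale wood, 130 mm long (its x axis) by 95 mm wide (its y axis), 12 mm thick, fixed to the counter. Origin: centre of its underside; the top face is 12 mm above it.
- jar: Bystander: amber glass jar with a brass lid and a blank paper band, 58 mm diameter, 72 mm high, loose. Origin: centre of the underside; z up when it stands upright.
- bell: Bystander: steel counter bell, a dome on a black base of 76 mm diameter, 56 mm high with its button, loose. Origin: centre of the underside; z up when it stands upright.
- loaf: Bystander: small brown loaf with a rounded top, 105 mm long (its x axis) by 62 mm wide, 62 mm high, loose. Origin: centre of the underside; z up when it stands upright.
Mind the look-alikes: they are no part of the job. Leave any blue or turquoise look-alike of the round_tub_large alone.

How it is judged:
By the outcome, as a careful person would: the job done as asked, in the order asked, and still so for the second after the job is handed in, with the robot touching nothing.
It also fails if it takes over 115 s, if anything falls off the work surface, if the arm or the gripper's body presses on something with over 40 N, if the wrist force passes 120 N, or if a joint passes its speed limit or range.

## Working session

There is one attempt and no reset: what is moved stays moved. The work goes in short steps, Python scripts to look and compute and a tool call to move; the robot and the scene stay as the last step left them, time stands still between calls to the robot, and variables do not carry over. Pictures are saved under pics/ and viewed, and the job is handed in when it is done.

Besides the shell and the picture viewer there is one more tool, called after ">>>" as a command line: name --pt "numbers of a row" for each row, then --argument value for the rest. send_rows: Moves the arm, as the interface text tells. Its arguments: {"type":"object","properties":{"xyz":{"type":"array","items":{"type":"array","items":{"type":"number"}}},"twist":{"type":"array","items":{"type":"number"}},"claw":{"type":"array","items":{"type":"number"}},"squeeze":{"type":"number"}},"required":["xyz","twist","claw"]}

```bash
mkdir -p pics
python3 - <<'E'
from bench import *
import cv2
s=observe();print(s,finger_overhang if not callable(finger_overhang) else finger_overhang())
for n in("scene","top","wrist"):
    f=grab_frame(n);cv2.imwrite(f"pics/{n}0.png",f["img"])
    print(n,{k:v for k,v in f.items() if k!="img"})
E
```

```text
{'t': 0.0, 'joint_positions': array([ 1.04880628,  0.33390528,  0.03988085,  1.46626853, -0.01338332,
        1.3432772 , -0.05846326]), 'qd': array([1.02654105e-03, 8.74945762e-04, 2.07982394e-04, 8.01272498e-05,
       8.04944621e-04, 1.66202988e-04, 3.73235357e-04]), 'joint_efforts': array([ 3.91157500e-04, -6.58555198e+01,  1.36557888e+00, -4.05564415e+01,
        1.66883884e-02,  1.24891711e-02,  1.04839597e-05]), 'tcp_pos': array([ 0.26648717, -0.59238595,  0.23842633]), 'tool_rot': array([ 0.38421963,  0.59428027, -0.38368531,  0.59328899]), 'force': array([-0.42015129,  0.94840723, -0.307587  ]), 'torque': array([ 0.01795   ,  0.0285569 , -0.04828726]), 'width': 0.08539683812008433} 0.008
scene {'fx': 491.974945217115, 'fy': 491.974945217115, 'cx': 282.15140500828113, 'cy': 205.45907522217067, 'distortion': array([0.05374081, 0.        , 0.        , 0.        , 0.        ]), 'extrinsics': array([[ 0.63685955,  0.60740346, -0.47483782,  1.11932173],
       [ 0.77092351, -0.50914758,  0.38268222, -0.47558476],
       [-0.00932002, -0.60977846, -0.79251711,  1.01258563],
       
[... 369 characters left out ...]
451, -0.003062  ],
       [ 0.01472649, -0.16605878, -0.98600589,  1.26993495],
       [ 0.        ,  0.        ,  0.        ,  1.        ]])}
wrist {'fx': 300.2652842454525, 'fy': 300.2652842454525, 'cx': 279.7327927404961, 'cy': 208.92462286134688, 'distortion': array([-0.05698402,  0.        ,  0.        ,  0.        ,  0.        ]), 'tool_from_camera': array([[-8.63623731e-04, -3.15160170e-01,  9.49038103e-01,
        -1.34583384e-01],
       [-2.50811676e-04, -9.49038359e-01, -3.15160483e-01,
         8.06557993e-02],
       [ 9.99999596e-01, -5.10209909e-04,  7.40566198e-04,
         9.91867253e-04],
       [ 0.00000000e+00,  0.00000000e+00,  0.00000000e+00,
         1.00000000e+00]])}
```

View pics/top0.png

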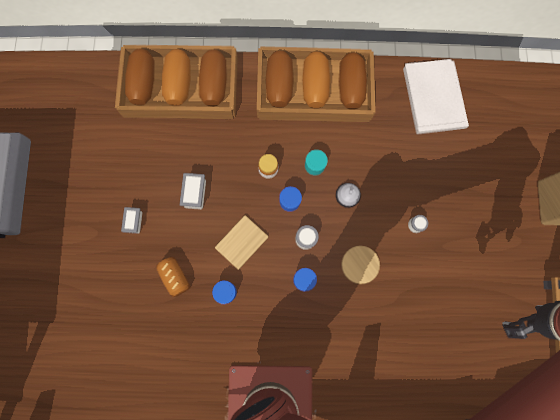

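View pics/scene0.png

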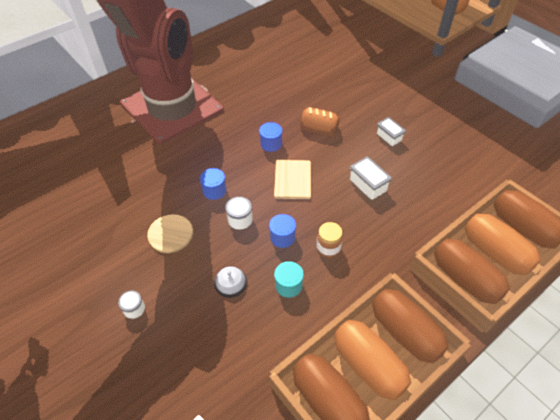

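View pics/wrist0.png

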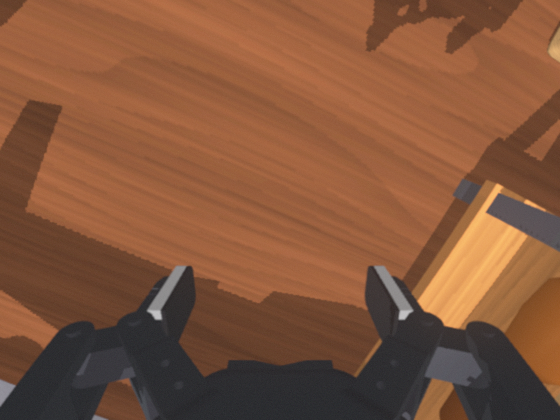

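The top view shows the large round tub at about (307,237), the small round at (419,223), the large oblong at (193,191) and the small oblong at (132,220). The round board is at (361,265) and the oblong board at (241,242). Blue and turquoise look-alikes stand around them. Next I'll measure everything.

```bash
cat > h.py <<'E'
import numpy as np,cv2
from bench import *
def rays(f,px,T=None):
    T=f["extrinsics"] if T is None else T
    K=np.array([[f["fx"],0,f["cx"]],[0,f["fy"],f["cy"]],[0,0,1.]])
    u=cv2.undistortPoints(np.asarray(px,float).reshape(-1,1,2),K,f["distortion"]).reshape(-1,2)
    d=np.c_[u,np.ones(len(u))]@T[:3,:3].T
    return T[:3,3],d
def plane(f,px,z,T=None):
    o,d=rays(f,px,T); return (o+d*((z-o[2])/d[:,2])[:,None])[:,:2]
def proj(f,P,T=None):
    T=f["extrinsics"] if T is None else T
    K=np.array([[f["fx"],0,f["cx"]],[0,f["fy"],f["cy"]],[0,0,1.]])
    E=np.linalg.inv(T)
    return cv2.projectPoints(np.asarray(P,float).reshape(-1,3),cv2.Rodrigues(E[:3,:3])[0],E[:3,3],K,f["distortion"])[0].reshape(-1,2)
E
python3 - <<'E'
from h import *
t=grab_frame("top");s=grab_frame("scene")
def crop(f,c,r=24):
    x,y=c;return cv2.resize(f["img"][y-r:y+r,x-r:x+r],(260,260),interpolation=cv2.INTER_NEAREST)
a=np.hstack([crop(t,c) for c in[(307,237),(419,223),(193,191)]])
b=np.hstack([crop(t,(132,220)),crop(s,(239,213)),crop(s,(370,178))])
cv2.imwrite("pics/crops.png",np.vstack([a,b]))
for n,f,cs in(("top",t,[(307,237),(419,223),(193,191),(132,220),(361,265),(241,242)]),("scene",s,[(239,207),(131,299),(371,174),(391,128),(171,234),(293,180)])):
    hsv=cv2.cvtColor(f["img"],cv2.COLOR_BGR2HSV)
    for c in cs: print(n,c,hsv[c[1],c[0]-14:c[0]+15:2].tolist())
E
```

```text
top (307, 237) [[11, 141, 125], [11, 70, 132], [132, 9, 145], [18, 14, 219], [18, 14, 241], [19, 15, 241], [19, 15, 241], [19, 15, 241], [19, 15, 241], [19, 15, 241], [19, 15, 242], [18, 12, 206], [135, 7, 142], [10, 145, 118], [10, 135, 119]]
top (419, 223) [[12, 148, 124], [11, 156, 124], [16, 21, 161], [13, 15, 117], [138, 9, 137], [19, 15, 245], [19, 15, 239], [19, 15, 239], [19, 15, 239], [19, 15, 239], [19, 15, 237], [165, 8, 133], [11, 152, 121], [11, 146, 119], [11, 146, 119]]
top (193, 191) [[11, 145, 127], [158, 7, 138], [130, 6, 136], [19, 15, 241], [17, 15, 241], [18, 14, 240], [18, 14, 240], [18, 14, 240], [19, 15, 240], [19, 15, 242], [12, 8, 164], [143, 7, 146], [19, 20, 137], [11, 144, 85], [11, 136, 88]]
top (132, 220) [[10, 145, 116], [10, 146, 115], [8, 47, 124], [128, 7, 138], [19, 15, 242], [19, 15, 241], [19, 15, 241], [19, 15, 241], [19, 16, 224], [138, 9, 143], [173, 11, 97], [17, 23, 153], [11, 155, 84], [12, 144, 87], [11, 146, 101]]
top (361, 265) [[18, 110, 163], [17, 106, 163], [18, 108, 166], [18, 109, 164], [17, 110, 160], [18, 110, 157], [17, 111, 151]
[... 1065 characters left out ...]
, 83, 166], [18, 16, 190], [173, 8, 126], [137, 11, 159], [138, 7, 187], [23, 4, 255], [0, 0, 255], [0, 0, 255], [0, 0, 255], [0, 0, 255], [0, 0, 255], [0, 0, 255], [0, 0, 207], [5, 45, 160], [10, 113, 145]]
scene (171, 234) [[25, 63, 254], [25, 59, 254], [22, 85, 251], [15, 100, 203], [15, 101, 201], [17, 104, 198], [17, 98, 192], [16, 100, 192], [16, 101, 199], [17, 97, 195], [15, 101, 197], [16, 98, 198], [15, 98, 197], [17, 94, 200], [16, 101, 200]]
scene (293, 180) [[24, 62, 254], [26, 48, 255], [27, 52, 254], [24, 68, 253], [24, 61, 254], [26, 51, 254], [26, 50, 255], [26, 52, 254], [26, 53, 254], [26, 53, 254], [26, 51, 254], [26, 50, 255], [25, 59, 254], [26, 55, 254], [26, 45, 255]]
```

View pics/crops.png

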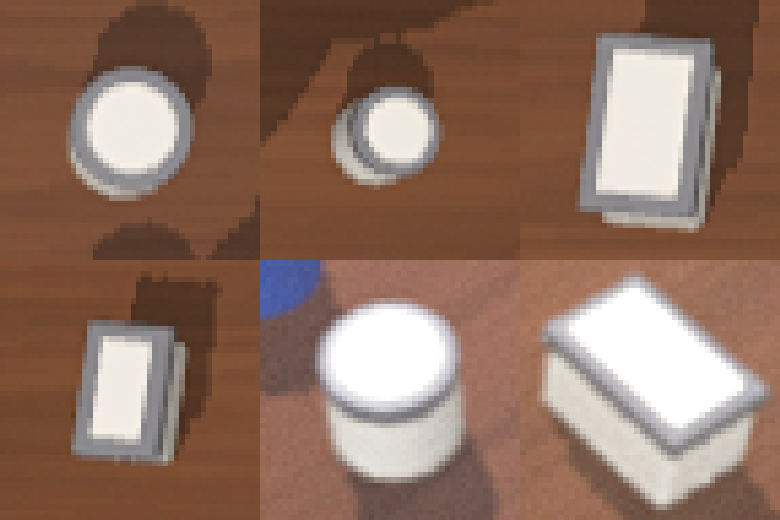

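The crops show the white insets clearly separated by the grey lid rim, so I'll measure those in both views.

```bash
cat > m.py <<'E'
from h import *
def comp(mask,c):
    n,l=cv2.connectedComponents(mask.astype(np.uint8),connectivity=4)
    w=mask.shape; k=l[c[1],c[0]]
    return (l==k) if k else None
def measure(f,c,z,kind,board=False,lo=195):
    U=6
    x,y=c;r=36
    im=f["img"][y-r:y+r+1,x-r:x+r+1]
    im=cv2.resize(im,None,fx=U,fy=U,interpolation=cv2.INTER_LINEAR)
    hsv=cv2.cvtColor(im,cv2.COLOR_BGR2HSV).astype(int)
    if board: m=(hsv[...,0]>13)&(hsv[...,1]<125)&(hsv[...,2]>125)
    else: m=(hsv[...,2]>lo)&(hsv[...,1]<40)
    m=cv2.morphologyEx(m.astype(np.uint8),cv2.MORPH_OPEN,np.ones((7,7)))
    m=comp(m,(r*U+3,r*U+3))
    if m is None: return None
    cn=max(cv2.findContours(m.astype(np.uint8),cv2.RETR_EXTERNAL,cv2.CHAIN_APPROX_NONE)[0],key=len)[:,0]
    px=(cn+.5)/U-.5+[x-r,y-r]
    P=plane(f,px,z)*1000
    P=P.astype(np.float32)
    H=cv2.convexHull(P)
    if kind=="r":
        (cx,cy),(a,b),_=cv2.fitEllipse(H);return [round(v,1) for v in(cx,cy,a,b)]
    (cx,cy),_,_=R=cv2.minAreaRect(H)
    B=cv2.boxPoints(R);e=[B[1]-B[0],B[2]-B[1]];e.sort(key=np.linalg.norm)
    ang=np.degrees(np.arctan2(e[1][1],e[1][0]))%180
    return [round(float(v),1) for v in(cx,cy,np.linalg.norm(e[1]),np.linalg.norm(e[0]),ang)]
E
python3 - <<'E'
from m import *
t=grab_frame("top");s=grab_frame("scene")
for n,ct,cs,z,k,b in[("RL",(307,237),(239,207),.055,"r",0),("RS",(419,223),(131,299),.042,"r",0),("OL",(193,191),(371,172),.055,"o",0),("OS",(132,220),(391,128),.042,"o",0),("RB",(361,265),(171,234),.012,"r",1),("OB",(241,242),(293,180),.012,"o",1)]:
    print(n,measure(t,ct,z,k,b),measure(s,cs,z,k,b,235))
for n,c,z in[("jar",(268,163),.072),("bell",(348,194),.03),("loaf",(172,276),.05),("turq",(316,161),.055),("b1",(291,198),.055),("b2",(306,279),.055),("b3",(223,292),.055)]:print(n,plane(t,[c],z)*1000)
for n,c,z in[("jar",(330,232),.072),("bell",(231,278),.04),("loaf",(320,119),.05),("turq",(289,270),.055),("b1",(284,223),.055),("b2",(213,176),.055),("b3",(271,130),.055)]:print(n,plane(s,[c],z)*1000)
E
```

```text
RL [477.4, -95.7, 46.4, 47.1] [476.7, -97.3, 52.7, 53.4]
RS [523.8, -423.2, 34.6, 35.0] [523.3, -424.3, 38.7, 39.6]
OL [606.2, 234.4, 77.7, 43.4, 176.2] [605.6, 233.2, 80.6, 47.0, 176.4]
OS [518.3, 409.9, 53.0, 27.3, 176.1] [517.6, 408.4, 57.0, 31.4, 176.3]
RB [403.1, -254.9, 109.1, 110.8] [407.3, -258.0, 112.0, 118.1]
OB [463.1, 91.2, 131.8, 97.1, 138.5] [466.6, 87.5, 138.2, 97.9, 138.6]
jar [[682.59454101  17.212074  ]]
bell [[ 606.29104614 -217.370197  ]]
loaf [[359.55347783 277.64247512]]
turq [[ 696.58857839 -121.22536008]]
b1 [[585.67267173 -50.00246391]]
b2 [[357.65015465 -94.03814051]]
b3 [[318.40083599 133.84364047]]
jar [[686.54299657  14.07457677]]
bell [[ 621.02095492 -224.27279805]]
loaf [[372.46864226 269.44711292]]
turq [[ 695.30457256 -117.08307285]]
b1 [[589.20449599 -43.50049105]]
b2 [[357.34561281 -88.73115563]]
b3 [[321.49443865 131.6906119 ]]
```

Run:
```python
from h import *
from scipy.spatial.transform import Rotation as R
s=observe();M=R.from_quat(s["tool_rot"]).as_matrix();print(M.round(3),s["tcp_pos"],np.degrees(np.arctan2(M[1,2],M[0,2])))
```

```text
[[-0.     0.912  0.41 ]
 [ 0.     0.41  -0.912]
 [-1.    -0.    -0.   ]] [ 0.26663004 -0.59264991  0.23911309] -65.77620096686388
```

>>> send_rows --pt "0.21 0.4965 0" --pt "0.21 0.4965 0" --pt "0.21 0.4965 0" --pt "0.21 0.4965 0" --pt "0.21 0.4965 0" --pt "0.21 0.4965 0" --pt "0.21 0.4965 0" --pt "0.21 0.4965 0" --pt "0.21 0.4965 0" --pt "0.21 0.4965 0" --twist '[0,0,0,0,0,0,0,0,0,0]' --claw '[100,100,100,100,100,100,100,100,100,100]' --squeeze 40

```text
t: 1.18
tcp_pos: [0.4293, -0.2071, 0.2396]
tool_rot: [0.384, 0.593, -0.384, 0.594]
force: [0.1, -0.3, 0.2]
width: 0.0852
```

>>> send_rows --pt "0.0475 0.112 0" --pt "0.0475 0.112 0" --pt "0.0475 0.112 0" --pt "0.0475 0.112 -0.04" --pt "0.0475 0.112 -0.08" --pt "0.0475 0.112 -0.1" --pt "0.0475 0.112 -0.1" --pt "0.0475 0.112 -0.1" --twist '[0,0,0,0,0,0,0,0]' --claw '[100,100,100,100,100,100,100,100]'

```text
t: 1.85
tcp_pos: [0.4761, -0.0969, 0.1392]
tool_rot: [0.384, 0.594, -0.384, 0.593]
force: [-0.3, -0.1, 0.5]
width: 0.0851
```

Run:
```python
from h import *
print(observe()["tcp_pos"])
f=grab_frame("wrist");cv2.imwrite("pics/w1.png",f["img"])
```

```text
[ 0.47605636 -0.09689486  0.13917532]
```

View pics/w1.png

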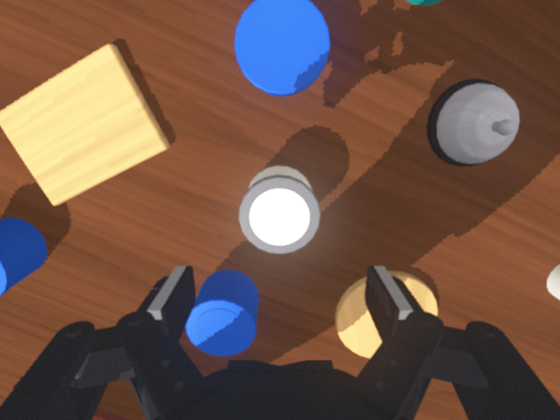

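The wrist view has the white lid at about (279,216), between the fingers. I'll cast it and the oblong board, whose corners are at (112,44), (168,147), (57,205) and (0,122), to world coordinates.

```bash
cat >> m.py <<'E'
from scipy.spatial.transform import Rotation as R
def wrist():
    s=observe();f=grab_frame("wrist")
    T=np.eye(4);T[:3,:3]=R.from_quat(s["tool_rot"]).as_matrix();T[:3,3]=s["tcp_pos"]
    f["extrinsics"]=T@f["tool_from_camera"];return f
E
python3 - <<'E'
from m import *
f=wrist()
import m
print(measure(f,(279,216),.055,"r",0,235))
print(plane(f,[(112,44),(168,147),(57,205),(0,122)],.012).mean(0))
E
```

```text
[477.1, -97.0, 46.7, 46.9]
[0.46501339 0.08622092]
```

>>> send_rows --pt "0.0005 0 -0.035" --pt "0.0005 0 -0.07" --pt "0.0005 0 -0.1" --pt "0.0005 0 -0.112" --pt "0.0005 0 -0.112" --pt "0.0005 0 -0.112" --pt "0.0005 0 -0.112" --pt "0.0005 0 -0.112" --pt "0.0005 0 -0.112" --pt "0.0005 0 -0.112" --twist '[0,0,0,0,0,0,0,0,0,0]' --claw '[100,100,100,100,100,40,40,40,40,40]' --squeeze 35

```text
t: 2.78
tcp_pos: [0.4789, -0.0973, 0.0297]
tool_rot: [0.384, 0.592, -0.384, 0.595]
force: [-1.4, 0.4, 8.7]
width: 0.0632
```

>>> send_rows --pt "0 0 0" --pt "0 0 0.02" --pt "0 0 0.05" --pt "0 0 0.08" --pt "0 0 0.1" --pt "-0.02 -0.035 0.1" --pt "-0.04 -0.07 0.1" --pt "-0.055 -0.105 0.1" --pt "-0.07 -0.14 0.1" --pt "-0.074 -0.159 0.1" --twist '[0,0,0,0,0,0,0,0,0,0]' --claw '[40,40,40,40,40,40,40,40,40,40]'

```text
t: 3.62
tcp_pos: [0.4004, -0.2604, 0.1288]
tool_rot: [0.385, 0.592, -0.386, 0.594]
force: [0.5, -0.6, -1.4]
width: 0.0628
```

Run:
```python
from m import *
s=observe();print(s["tcp_pos"],s["width"],s["force"])
for n in("top","scene","wrist"):
  f=grab_frame(n);cv2.imwrite(f"pics/{n}2.png",f["img"])
```

```text
[ 0.40040548 -0.26043522  0.12877092] 0.06277004460715872 [ 0.47637191 -0.64075428 -1.44612533]
```

View pics/scene2.png

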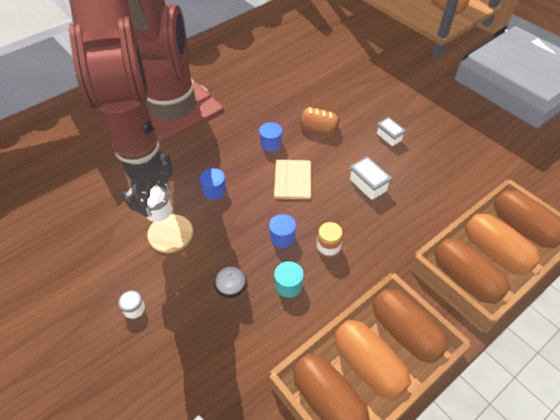

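View pics/wrist2.png

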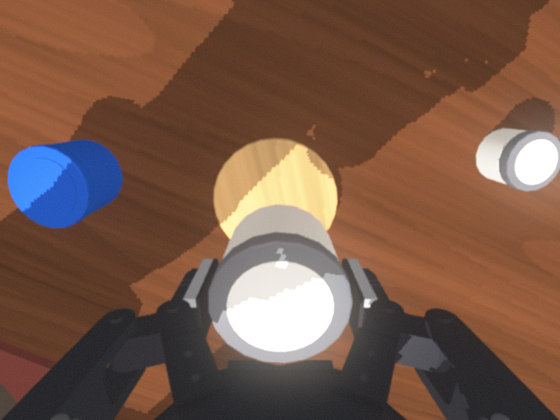

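The scene view shows the tub upright above the round board. In the wrist view the lid is at (280,300) and the board at (276,200). I'll let it settle, then measure the tub's offset in the hand.

>>> send_rows --pt "0 0 0" --pt "0 0 0" --pt "0 0 0" --twist '[0,0,0]' --claw '[40,40,40]'

```text
t: 4.02
tcp_pos: [0.4037, -0.2548, 0.1276]
tool_rot: [0.383, 0.594, -0.383, 0.594]
force: [0.0, 0.2, -2.3]
width: 0.0631
```

Run:
```python
from m import *
s=observe();print(s["tcp_pos"],s["width"],s["force"])
f=wrist();im=f["img"]
z=s["tcp_pos"][2]+.0262
hsv=cv2.cvtColor(im,cv2.COLOR_BGR2HSV)
m=comp(((hsv[...,2]>195)&(hsv[...,1]<40)),(279,310)).astype(np.uint8)
cn=max(cv2.findContours(m,cv2.RETR_EXTERNAL,2)[0],key=len)[:,0]
for zz in(z-.002,z,z+.002):
    P=(plane(f,cn,zz)*1000).astype(np.float32);H=cv2.convexHull(P);print(cv2.fitEllipse(H), cv2.minEnclosingCircle(H))
# board top edge
b=((hsv[...,0]>13)&(hsv[...,1]<160)&(hsv[...,1]>45)&(hsv[...,2]>110)).astype(np.uint8)
b=comp(b,(276,180)).astype(np.uint8)
cn=max(cv2.findContours(b,cv2.RETR_EXTERNAL,cv2.CHAIN_APPROX_NONE)[0],key=len)[:,0]
q=cn[cn[:,1]<200]
P=plane(f,q,.012)*1000
A=np.c_[2*P,np.ones(len(P))];x=np.linalg.lstsq(A,(P**2).sum(1),rcond=None)[0];print("board",x[:2],np.sqrt(x[2]+x[0]**2+x[1]**2))
```

```text
[ 0.4036586  -0.2548299   0.12762525] 0.06311429106724861 [ 0.04428125  0.18240512 -2.34373286]
((398.2734375, -256.9081115722656), (51.928070068359375, 54.704097747802734), 67.80907440185547) ((397.7981262207031, -256.5007629394531), 27.957590103149414)
((399.7126770019531, -256.287109375), (50.98207473754883, 53.73247528076172), 67.66339874267578) ((399.2416076660156, -255.88453674316406), 27.451173782348633)
((401.1431579589844, -255.6608123779297), (50.046852111816406, 52.72230529785156), 67.80908966064453) ((400.68505859375, -255.26824951171875), 26.94476890563965)
board [ 405.04030686 -255.6551678 ] 54.10600289596468
```

>>> send_rows --pt "0.001 0 -0.03" --pt "0.002 0 -0.055" --pt "0.002 0 -0.07" --pt "0.002 0 -0.078" --pt "0.002 0 -0.083" --pt "0.002 0 -0.085" --pt "0.002 0 -0.085" --pt "0.002 0 -0.085" --twist '[0,0,0,0,0,0,0,0]' --claw '[40,40,40,40,40,40,40,40]'

```text
t: 4.73
tcp_pos: [0.4056, -0.2563, 0.0432]
tool_rot: [0.384, 0.593, -0.384, 0.594]
force: [-0.5, -0.0, -1.2]
width: 0.0631
```

>>> send_rows --pt "0 0 -0.001" --pt "0 0 -0.002" --pt "0 0 -0.002" --twist '[0,0,0]' --claw '[40,40,40]'

```text
t: 4.98
tcp_pos: [0.4056, -0.2564, 0.0417]
tool_rot: [0.384, 0.593, -0.384, 0.594]
force: [-3.7, 1.3, 9.3]
width: 0.063
```

Contact at 9 N, so I'll release, retreat upward and move clear.

>>> send_rows --pt "0 0 0.001" --pt "0 0 0.001" --pt "0 0 0.001" --pt "0 0 0.001" --pt "0 0 0.03" --pt "0 0 0.07" --pt "0 0 0.1" --pt "0.03 -0.03 0.11" --pt "0.06 -0.06 0.11" --pt "0.09 -0.09 0.11" --twist '[0,0,0,0,0,0,0,0,0,0]' --claw '[80,100,100,100,100,100,100,100,100,100]'

```text
t: 5.82
tcp_pos: [0.4942, -0.3453, 0.1524]
tool_rot: [0.384, 0.592, -0.384, 0.595]
force: [-0.5, 0.0, -0.4]
width: 0.0856
```

Run:
```python
from m import *
s=observe();print(s["tcp_pos"],s["width"],s["force"])
for n in("top","scene"):
  f=grab_frame(n);cv2.imwrite(f"pics/{n}3.png",f["img"])
f=wrist();cv2.imwrite(f"pics/wrist3.png",f["img"])
```

```text
[ 0.49421209 -0.34528033  0.15235749] 0.0856266128591126 [-0.46823115  0.03836233 -0.39001035]
```

View pics/top3.png

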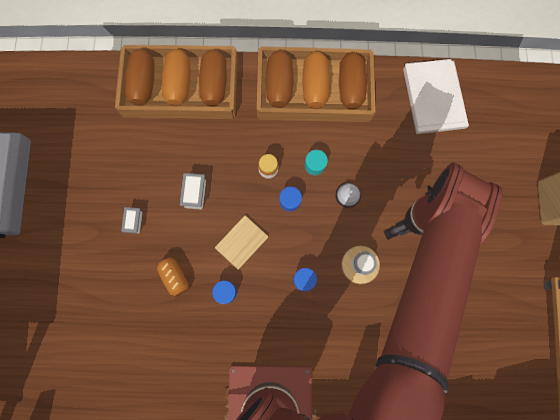

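View pics/wrist3.png

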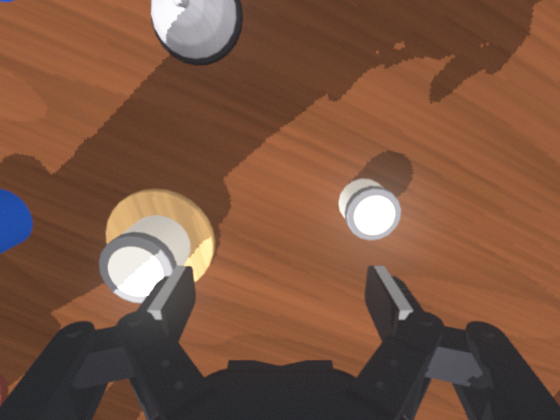

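The top view shows the tub standing on the round board with its lid at about (365,263), partly in shadow. The wrist view has the small tub at (374,213). Measuring both.

Run:
```python
from m import *
f={n:cv2.imread(f"pics/{n}3.png") for n in("top","scene")}
g=wrist()
print("small wrist",measure(g,(374,213),.042,"r",0,235))
t=grab_frame("top");s=grab_frame("scene")
x,y=361,262;r=22
c1=cv2.resize(t["img"][y-r:y+r,x-r:x+r],(380,380),interpolation=0)
x,y=172,228;c2=cv2.resize(s["img"][y-r:y+r,x-r:x+r],(380,380),interpolation=0)
cv2.imwrite("pics/c3.png",np.hstack([c1,c2]))
hsv=cv2.cvtColor(t["img"],cv2.COLOR_BGR2HSV);print(hsv[262,352:380].tolist())
```

```text
small wrist [523.9, -424.5, 35.6, 36.0]
[[16, 19, 145], [16, 22, 130], [160, 9, 85], [150, 8, 101], [170, 7, 107], [15, 16, 155], [17, 19, 189], [18, 18, 185], [17, 19, 186], [16, 18, 185], [16, 18, 185], [19, 19, 184], [18, 21, 182], [19, 17, 207], [20, 16, 238], [18, 16, 243], [19, 15, 241], [19, 15, 241], [19, 15, 241], [18, 16, 242], [19, 15, 244], [18, 15, 221], [173, 7, 155], [125, 11, 141], [15, 57, 175], [18, 96, 209], [19, 100, 215], [17, 112, 171]]
```

View pics/c3.png

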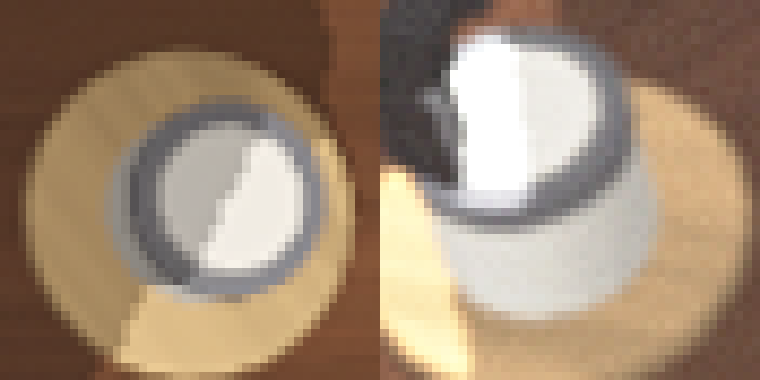

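Run:
```python
from m import *
t=grab_frame("top")
for lo in(160,165,172): print(measure(t,(365,263),.067,"r",0,lo))
# board outline, fill holes by including the tub (everything not brown)
im=t["img"][225:305,320:402];hsv=cv2.cvtColor(cv2.resize(im,None,fx=6,fy=6),cv2.COLOR_BGR2HSV)
m=((hsv[...,0]>13)&(hsv[...,1]<125)&(hsv[...,2]>110)).astype(np.uint8)
m=cv2.morphologyEx(m,cv2.MORPH_OPEN,np.ones((9,9)))
cn=max(cv2.findContours(m,cv2.RETR_EXTERNAL,1)[0],key=cv2.contourArea)[:,0]
P=plane(t,(cn+.5)/6-.5+[320,225],.012)*1000
H=cv2.convexHull(P.astype(np.float32));print(cv2.fitEllipse(H))
```

```text
[404.0, -258.0, 46.9, 48.5]
[404.0, -258.1, 46.3, 47.7]
[404.1, -258.3, 45.5, 47.0]
((403.1465148925781, -254.37869262695312), (110.54541015625, 111.76986694335938), 17.344877243041992)
```

>>> send_rows --pt "0.014 -0.039 0" --pt "0.0283 -0.0785 -0.01" --pt "0.0283 -0.0785 -0.04" --pt "0.0283 -0.0785 -0.075" --pt "0.0283 -0.0785 -0.105" --pt "0.0283 -0.0785 -0.125" --pt "0.0283 -0.0785 -0.13" --pt "0.0283 -0.0785 -0.13" --pt "0.0283 -0.0785 -0.13" --pt "0.0283 -0.0785 -0.13" --twist '[0,0,0,0,0,0,0,0,0,0]' --claw '[100,100,100,100,100,100,100,100,100,100]'

```text
t: 7.0
tcp_pos: [0.522, -0.4227, 0.0228]
tool_rot: [0.384, 0.593, -0.384, 0.595]
force: [0.4, 0.6, 0.8]
width: 0.0853
```

>>> send_rows --pt "0 0 0" --pt "0 0 0" --pt "0 0 0" --pt "0 0 0" --pt "0 0 0" --pt "0 0 0" --twist '[0,0,0,0,0,0]' --claw '[20,20,20,20,20,20]' --squeeze 25

```text
t: 7.5
tcp_pos: [0.5213, -0.4225, 0.0213]
tool_rot: [0.384, 0.593, -0.384, 0.594]
force: [-1.3, 0.5, 6.3]
width: 0.0475
```

>>> send_rows --pt "0 0 0.02" --pt "0 0 0.055" --pt "0 0 0.09" --pt "0 0 0.105" --pt "-0.02 0.028 0.105" --pt "-0.042 0.058 0.105" --pt "-0.065 0.09 0.105" --pt "-0.088 0.122 0.105" --pt "-0.11 0.152 0.105" --pt "-0.119 0.164 0.105" --twist '[0,0,0,0,0,0,0,0,0,0]' --claw '[20,20,20,20,20,20,20,20,20,20]'

```text
t: 8.33
tcp_pos: [0.3991, -0.2544, 0.1248]
tool_rot: [0.383, 0.595, -0.384, 0.593]
force: [0.2, 0.0, -1.3]
width: 0.0473
```

>>> send_rows --pt "0 0 0" --pt "0 0 0" --pt "0 0 0" --pt "0 0 0" --twist '[0,0,0,0]' --claw '[20,20,20,20]'

```text
t: 8.67
tcp_pos: [0.4024, -0.2589, 0.1254]
tool_rot: [0.384, 0.594, -0.384, 0.594]
force: [0.2, 0.1, -0.8]
width: 0.0468
```

Run:
```python
from m import *
s=observe();print(s["tcp_pos"],s["width"],s["force"])
f=wrist();cv2.imwrite(f"pics/wrist4.png",f["img"])
```

```text
[ 0.40243822 -0.25892752  0.12536016] 0.046808882579461135 [ 0.22989961  0.12369546 -0.79894302]
```

View pics/wrist4.png

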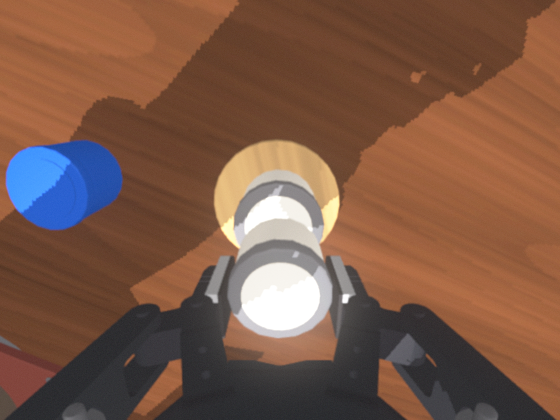

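The wrist view shows the small tub's lid centred at about (280,290) in front of the large lid at (278,222).

Run:
```python
from m import *
f=wrist()
z=.1254-.0213+.042
print(plane(f,[(230,290),(331,290),(280,243),(280,338)],z)*1000)
for lo in(195,215,235):print(measure(f,(280,295),z,"r",0,lo))
```

```text
[[ 398.58522102 -237.66330761]
 [ 416.80103983 -278.32774785]
 [ 428.38755811 -248.45587373]
 [ 383.49976582 -268.61265715]]
[402.0, -260.7, 39.8, 41.8]
[403.7, -259.4, 35.7, 36.1]
[403.8, -259.4, 35.0, 35.4]
```

>>> send_rows --pt "0 0.001 -0.012" --pt "0 0.001 -0.024" --pt "0 0.001 -0.031" --pt "0 0.001 -0.035" --pt "0 0.001 -0.037" --pt "0 0.001 -0.0385" --pt "0 0.001 -0.0385" --pt "0 0.001 -0.0385" --twist '[0,0,0,0,0,0,0,0]' --claw '[20,20,20,20,20,20,20,20]'

```text
t: 9.43
tcp_pos: [0.4019, -0.2571, 0.0883]
tool_rot: [0.384, 0.594, -0.384, 0.594]
force: [-7.2, 5.0, 14.5]
width: 0.0475
```

>>> send_rows --pt "0 0 0.001" --pt "0 0 0.001" --pt "0 0 0.001" --pt "0 0 0.001" --pt "0 0 0.001" --pt "0 0 0.03" --pt "0 0 0.065" --pt "0 0 0.1" --pt "0.02 0.03 0.11" --pt "0.04 0.065 0.11" --twist '[0,0,0,0,0,0,0,0,0,0]' --claw '[60,100,100,100,100,100,100,100,100,100]'

```text
t: 10.27
tcp_pos: [0.4433, -0.1944, 0.2005]
tool_rot: [0.386, 0.59, -0.386, 0.595]
force: [1.4, 0.4, 0.1]
width: 0.0856
```

>>> send_rows --pt "0.02 0.036 0" --pt "0.04 0.07 0" --pt "0.06 0.105 0" --pt "0.08 0.14 0" --pt "0.1 0.176 0" --pt "0.12 0.21 0" --pt "0.14 0.246 0" --pt "0.154 0.28 0" --pt "0.164 0.32 0" --pt "0.164 0.36 0" --twist '[-5,-10,-15,-20,-24,-28,-28,-28,-28,-28]' --claw '[100,100,100,100,100,100,100,100,100,100]'

```text
t: 11.1
tcp_pos: [0.6074, 0.1689, 0.1961]
tool_rot: [0.517, 0.483, -0.517, 0.483]
force: [0.5, -0.2, -0.2]
width: 0.0855
```

Run:
```python
from m import *
s=observe();M=R.from_quat(s["tool_rot"]).as_matrix();print(s["tcp_pos"],np.degrees(np.arctan2(M[1,2],M[0,2])),s["force"])
t=grab_frame("top");cv2.imwrite("pics/top5.png",t["img"]);c=grab_frame("scene");cv2.imwrite("pics/scene5.png",c["img"])
f=wrist();cv2.imwrite(f"pics/wrist5.png",f["img"])
```

```text
[0.60737104 0.16891314 0.19606712] -93.89600901627696 [ 0.52886616 -0.1764741  -0.23289343]
```

View pics/top5.png

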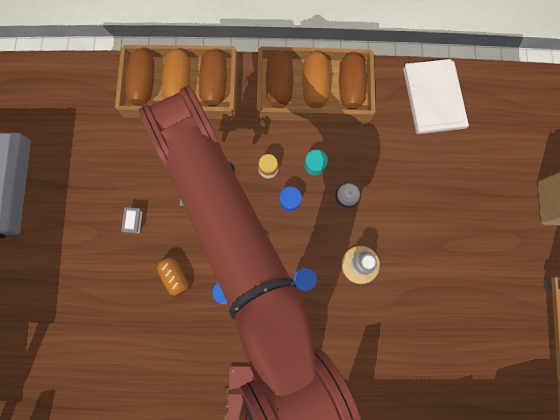

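View pics/wrist5.png

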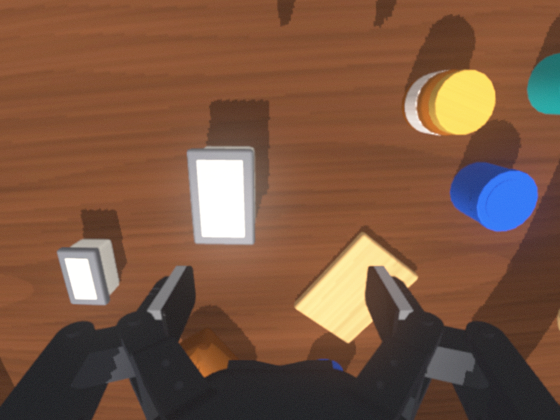

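View pics/scene5.png

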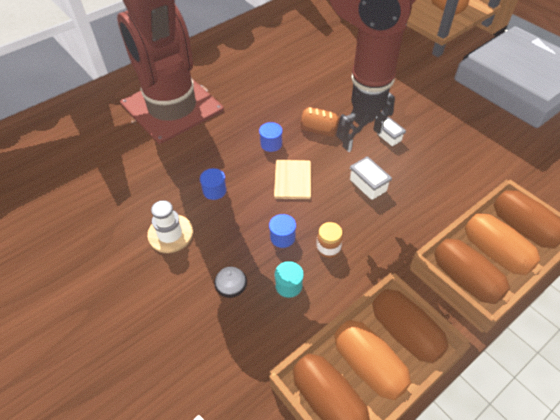

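The top and scene views show the round stack standing on its board, with the small lid at (368,262) in the top view. The wrist view shows the large oblong at (222,196), the small oblong at (83,275) and the oblong board around (357,287).

Run:
```python
from m import *
t=grab_frame("top");f=wrist()
print("RS",[measure(t,(368,262),.109,"r",0,lo) for lo in(180,195,210)])
print("OL",measure(f,(222,196),.055,"o",0,235))
print("OS",measure(f,(83,280),.042,"o",0,235))
P=plane(f,[(365,229),(417,274),(347,342),(295,303)],.012)*1000
print(P,P.mean(0),np.degrees(np.arctan2(*(P[2]-P[1])[::-1]))%180,np.degrees(np.arctan2(*(P[3]-P[0])[::-1]))%180)
```

```text
RS [[404.0, -256.1, 35.9, 36.5], [404.0, -256.1, 34.6, 35.2], [404.0, -256.2, 33.2, 33.8]]
OL [609.2, 232.9, 70.1, 43.4, 176.2]
OS [517.4, 408.9, 53.1, 27.1, 176.7]
[[550.14012835  73.69960774]
 [486.07433398   7.38356799]
 [388.06142343  92.2049306 ]
 [455.01036884 158.74666526]] [469.82156365  83.0086929 ] 139.12675684465574 138.20293357346253
```

Run:
```python
from m import *
f=wrist()
a=np.radians(138.5);u=np.array([np.cos(a),np.sin(a)]);v=np.array([-u[1],u[0]])
c=np.array([.4631,.0912])
P=[np.r_[c+i*.065*u+j*.0475*v,.012] for i,j in((1,1),(1,-1),(-1,-1),(-1,1))]
im=f["img"].copy()
for p in proj(f,P): cv2.circle(im,tuple(int(round(x)) for x in p),3,(0,0,255),1)
a=np.radians(176.2);u=np.array([np.cos(a),np.sin(a)]);v=np.array([-u[1],u[0]]);c=np.array([.606,.234])
P=[np.r_[c+i*.048*u+j*.031*v,.055] for i,j in((1,1),(1,-1),(-1,-1),(-1,1))]
for p in proj(f,P): cv2.circle(im,tuple(int(round(x)) for x in p),3,(0,0,255),1)
cv2.imwrite("pics/w5b.png",cv2.resize(im[120:400,150:450],None,fx=2,fy=2))
```

```text
(no output)
```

View pics/w5b.png

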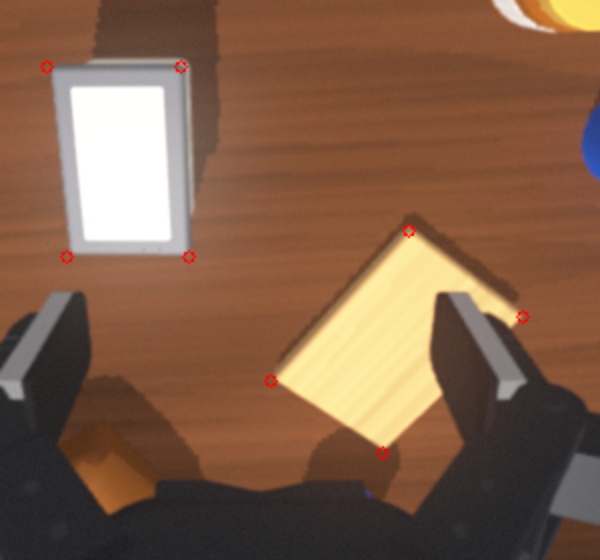

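The overlaid top-camera estimate matches the wrist picture to within 1–2 px. Going in for the large oblong.

>>> send_rows --pt "-0.0007 0.033 0" --pt "-0.0014 0.0646 0" --pt "-0.0014 0.0646 -0.04" --pt "-0.0014 0.0646 -0.075" --pt "-0.0014 0.0646 -0.11" --pt "-0.0014 0.0646 -0.14" --pt "-0.0014 0.0646 -0.16" --pt "-0.0014 0.0646 -0.169" --pt "-0.0014 0.0646 -0.169" --pt "-0.0014 0.0646 -0.169" --twist '[0,0,0,0,0,0,0,0,0,0]' --claw '[100,100,100,100,100,100,100,100,100,100]'

```text
t: 12.23
tcp_pos: [0.6052, 0.2317, 0.0286]
tool_rot: [0.517, 0.483, -0.516, 0.483]
force: [0.1, -0.5, 1.7]
width: 0.0853
```

>>> send_rows --pt "0 0 0" --pt "0 0 0" --pt "0 0 0" --pt "0 0 0" --pt "0 0 0" --pt "0 0 0" --twist '[0,0,0,0,0,0]' --claw '[40,40,40,40,40,40]' --squeeze 40

```text
t: 12.73
tcp_pos: [0.6058, 0.233, 0.03]
tool_rot: [0.517, 0.483, -0.515, 0.484]
force: [-0.5, -0.1, 7.5]
width: 0.0616
```

>>> send_rows --pt "0 0 0.02" --pt "0 0 0.055" --pt "0 0 0.085" --pt "-0.02 -0.02 0.095" --pt "-0.045 -0.045 0.095" --pt "-0.07 -0.07 0.095" --pt "-0.095 -0.095 0.095" --pt "-0.12 -0.12 0.095" --pt "-0.138 -0.138 0.095" --pt "-0.1427 -0.142 0.095" --twist '[0,0,-4,-10,-16,-22,-28,-33,-37,-37.7]' --claw '[40,40,40,40,40,40,40,40,40,40]'

```text
t: 13.57
tcp_pos: [0.4591, 0.087, 0.123]
tool_rot: [-0.645, -0.288, 0.646, -0.289]
force: [0.0, -0.2, -2.2]
width: 0.0615
```

>>> send_rows --pt "0 0 0" --pt "0 0 0" --pt "0 0 0" --pt "0 0 0" --twist '[0,0,0,0]' --claw '[40,40,40,40]'

```text
t: 13.9
tcp_pos: [0.4626, 0.0917, 0.123]
tool_rot: [0.645, 0.291, -0.644, 0.291]
force: [0.6, -1.1, -2.5]
width: 0.0613
```

Run:
```python
from m import *
s=observe();M=R.from_quat(s["tool_rot"]).as_matrix();print(s["tcp_pos"],np.degrees(np.arctan2(M[1,2],M[0,2])),s["force"],s["width"],s["joint_positions"].round(2))
f=wrist();cv2.imwrite(f"pics/wrist6.png",f["img"])
```

```text
[0.46255057 0.0916955  0.12295422] -131.3550971215811 [ 0.58612178 -1.12809958 -2.45707806] 0.0613043759663305 [ 0.14  0.1  -0.45  2.01  0.05  1.04 -2.62]
```

View pics/wrist6.png

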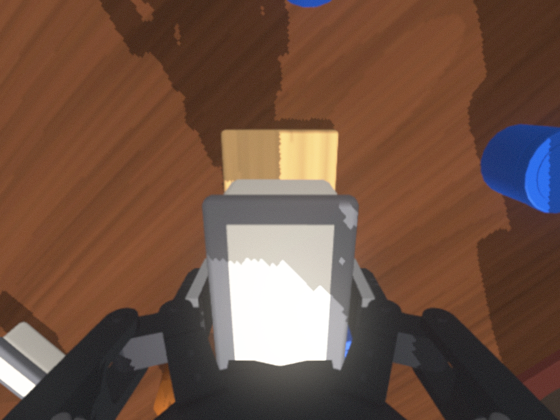

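The tub is held upright and lines up with the board at (280,155). But joint 7 is at -2.62, close to its limit. The tub is symmetric, so I'll turn the tool back by 180° before lowering.

>>> send_rows --pt "0 0 0" --pt "0 0 0" --pt "0 0 0" --pt "0 0 0" --pt "0 0 0" --pt "0 0 0" --pt "0 0 0" --pt "0 0 0" --pt "0 0 0" --pt "0 0 0" --twist '[4,10,17,24,31,38,45,52,59,65]' --claw '[40,40,40,40,40,40,40,40,40,40]'

```text
t: 14.78
tcp_pos: [0.4621, 0.0912, 0.1226]
tool_rot: [0.385, 0.593, -0.385, 0.593]
force: [1.4, -0.4, -1.8]
width: 0.0613
```

>>> send_rows --pt "0 0 0" --pt "0 0 0" --pt "0 0 0" --pt "0 0 0" --pt "0 0 0" --pt "0 0 0" --pt "0 0 0" --pt "0 0 0" --pt "0 0 0" --pt "0 0 0" --twist '[7,14,21,28,35,42,49,56,63,70]' --claw '[40,40,40,40,40,40,40,40,40,40]'

```text
t: 15.62
tcp_pos: [0.4621, 0.0912, 0.1227]
tool_rot: [-0.024, 0.707, 0.025, 0.707]
force: [0.3, -0.0, -2.9]
width: 0.0613
```

>>> send_rows --pt "0 0 0" --pt "0 0 0" --pt "0 0 0" --pt "0 0 0" --pt "0 0 0" --pt "0 0 0" --pt "0 0 0" --pt "0 0 0" --pt "0 0 0" --pt "0 0 0" --twist '[7,14,21,28,35,40,44,45,45,45]' --claw '[40,40,40,40,40,40,40,40,40,40]'

```text
t: 16.45
tcp_pos: [0.4619, 0.0908, 0.1227]
tool_rot: [-0.29, 0.645, 0.29, 0.645]
force: [-0.3, 0.7, -2.4]
width: 0.0611
```

Run:
```python
from m import *
s=observe();M=R.from_quat(s["tool_rot"]).as_matrix();print(s["tcp_pos"],np.degrees(np.arctan2(M[1,2],M[0,2])),s["force"],s["width"],s["joint_positions"].round(2))
f=wrist();cv2.imwrite(f"pics/wrist7.png",f["img"])
```

```text
[0.46190745 0.09080805 0.12270079] 48.42541740064794 [-0.28227287  0.70848622 -2.39234572] 0.06110784653292322 [ 0.33  0.12 -0.64  2.    0.08  1.05  0.49]
```

View pics/wrist7.png

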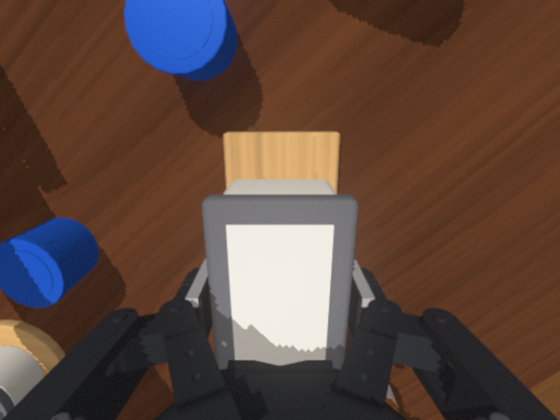

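Run:
```python
from m import *
s=observe();f=wrist();M=R.from_quat(s["tool_rot"]).as_matrix()
def tl(px,z):
    d=np.c_[plane(f,px,z),[z]*len(px)]-s["tcp_pos"];return (d@M*1000).round(1)
print("lid far corners/inset far, tool frame",tl([(206,197),(356,197)],s["tcp_pos"][2]+.025),tl([(226,225),(334,225)],s["tcp_pos"][2]+.025))
print("board far",tl([(224,131),(340,131)],.012))
print("tub bottom far",tl([(228,192),(336,192)],s["tcp_pos"][2]-.03))
```

```text
lid far corners/inset far, tool frame [[-25.   48.4 -28.8]
 [-25.   48.4  28.4]] [[-25.   37.  -21.8]
 [-25.   37.   20.6]]
board far [[110.8  64.  -45.2]
 [110.8  64.   47.2]]
tub bottom far [[ 30.   35.5 -30.1]
 [ 30.   35.5  31.2]]
```

>>> send_rows --pt "0.0007 0.0005 -0.025" --pt "0.0007 0.0005 -0.05" --pt "0.0007 0.0005 -0.065" --pt "0.0007 0.0005 -0.073" --pt "0.0007 0.0005 -0.078" --pt "0.0007 0.0005 -0.08" --pt "0.0007 0.0005 -0.081" --pt "0.0007 0.0005 -0.081" --pt "0.0007 0.0005 -0.081" --twist '[0,0,0,0,0,0,0,0,0]' --claw '[40,40,40,40,40,40,40,40,40]'

```text
t: 17.3
tcp_pos: [0.4631, 0.0911, 0.0426]
tool_rot: [-0.291, 0.644, 0.29, 0.645]
force: [0.5, -0.3, -3.5]
width: 0.0616
```

>>> send_rows --pt "0 0 -0.001" --pt "0 0 -0.002" --pt "0 0 -0.002" --pt "0 0 -0.002" --twist '[0,0,0,0]' --claw '[40,40,40,40]'

```text
t: 17.63
tcp_pos: [0.4633, 0.091, 0.0418]
tool_rot: [-0.291, 0.644, 0.29, 0.645]
force: [-7.0, -1.6, 22.5]
width: 0.0612
```

>>> send_rows --pt "0 0 0.0015" --pt "0 0 0.0015" --pt "0 0 0.0015" --pt "0 0 0.0015" --pt "0 0 0.0015" --pt "0 0 0.03" --pt "0 0 0.065" --pt "0 0 0.1" --pt "0 0.03 0.11" --pt "0.01 0.065 0.11" --twist '[0,0,0,0,0,0,0,0,0,0]' --claw '[80,100,100,100,100,100,100,100,100,100]'

```text
t: 18.47
tcp_pos: [0.4739, 0.1549, 0.1532]
tool_rot: [-0.29, 0.644, 0.288, 0.647]
force: [1.4, 0.5, 0.3]
width: 0.0854
```

>>> send_rows --pt "0.005 0.036 0" --pt "0.012 0.074 0" --pt "0.02 0.11 0" --pt "0.028 0.15 0" --pt "0.036 0.19 0" --pt "0.045 0.225 0" --pt "0.045 0.24 0" --pt "0.045 0.24 0" --pt "0.045 0.24 0" --twist '[6,12,18,24,30,36,37.8,37.8,37.8]' --claw '[100,100,100,100,100,100,100,100,100]'

```text
t: 19.22
tcp_pos: [0.5167, 0.3969, 0.149]
tool_rot: [-0.484, 0.516, 0.484, 0.515]
force: [0.3, -0.2, 0.9]
width: 0.0855
```

Run:
```python
from m import *
s=observe();M=R.from_quat(s["tool_rot"]).as_matrix();print(s["tcp_pos"],np.degrees(np.arctan2(M[1,2],M[0,2])),s["force"],s["width"],s["joint_positions"].round(2))
f=wrist();cv2.imwrite(f"pics/wrist8.png",f["img"])
t=grab_frame("top");cv2.imwrite(f"pics/top8.png",t["img"])
```

```text
[0.51672596 0.39685192 0.14903182] 86.38558169926517 [ 0.33303053 -0.17896307  0.89382612] 0.08551816896504325 [-0.13  0.52 -0.82  1.54  0.39  1.25  0.51]
```

View pics/wrist8.png

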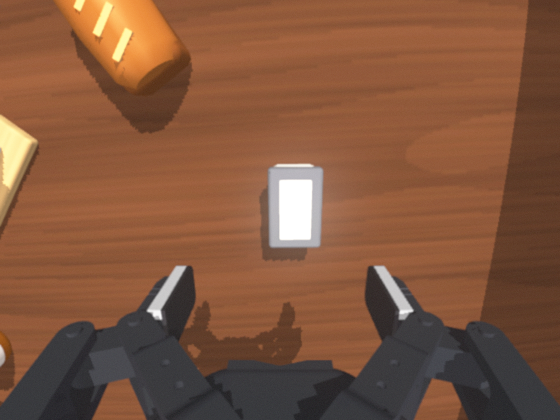

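View pics/top8.png

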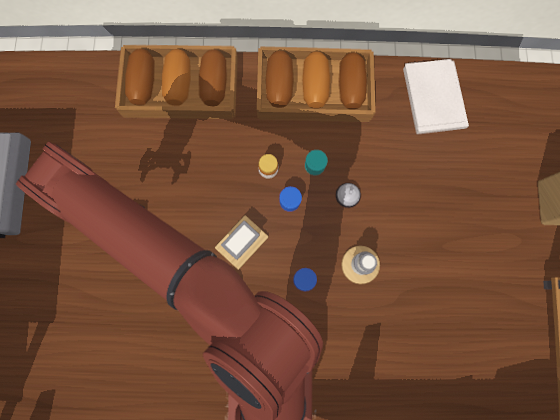

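The large oblong lies aligned on its board at (240,240) in the top view. The small oblong is at (295,210) in the wrist view. Measuring both.

Run:
```python
from m import *
t=grab_frame("top");f=wrist();s=grab_frame("scene")
print("OL",measure(t,(240,240),.067,"o",0,200))
p=proj(s,[[.463,.091,.067]])[0].round().astype(int);print("OL scene",measure(s,tuple(p),.067,"o",0,238),p)
print("OS",measure(f,(295,208),.042,"o",0,235))
```

```text
OL [463.5, 91.1, 77.1, 43.0, 138.4]
OL scene [462.7, 89.7, 82.7, 47.2, 138.7] [293 163]
OS [518.1, 408.5, 53.3, 27.3, 176.6]
```

>>> send_rows --pt "0.0013 0.012 -0.01" --pt "0.0013 0.012 -0.04" --pt "0.0013 0.012 -0.075" --pt "0.0013 0.012 -0.105" --pt "0.0013 0.012 -0.122" --pt "0.0013 0.012 -0.129" --pt "0.0013 0.012 -0.129" --pt "0.0013 0.012 -0.129" --pt "0.0013 0.012 -0.129" --twist '[0,0,0,0,0,0,0,0,0]' --claw '[100,100,100,100,100,100,100,100,100]'

```text
t: 20.22
tcp_pos: [0.5197, 0.4086, 0.0228]
tool_rot: [-0.484, 0.515, 0.483, 0.517]
force: [0.3, -0.7, 0.5]
width: 0.0855
```

>>> send_rows --pt "0 0 0" --pt "0 0 0" --pt "0 0 0" --pt "0 0 0" --pt "0 0 0" --pt "0 0 0" --pt "0 0 0" --twist '[0,0,0,0,0,0,0]' --claw '[20,20,20,20,20,20,20]' --squeeze 25

```text
t: 20.8
tcp_pos: [0.5191, 0.4083, 0.0216]
tool_rot: [-0.484, 0.515, 0.484, 0.516]
force: [-0.3, -0.9, 5.5]
width: 0.0461
```

>>> send_rows --pt "0 0 0.02" --pt "0 0 0.055" --pt "0 0 0.09" --pt "-0.003 -0.02 0.105" --pt "-0.009 -0.055 0.105" --pt "-0.016 -0.09 0.105" --pt "-0.022 -0.128 0.105" --pt "-0.028 -0.165 0.105" --pt "-0.035 -0.202 0.105" --pt "-0.041 -0.238 0.105" --twist '[0,0,0,-5,-10,-15,-20,-25,-30,-35]' --claw '[20,20,20,20,20,20,20,20,20,20]'

```text
t: 21.63
tcp_pos: [0.4769, 0.1681, 0.1256]
tool_rot: [-0.305, 0.638, 0.305, 0.638]
force: [1.1, 0.6, -1.2]
width: 0.0456
```

>>> send_rows --pt "-0.006 -0.035 0" --pt "-0.012 -0.068 0" --pt "-0.014 -0.08 0" --pt "-0.014 -0.08 0" --pt "-0.014 -0.08 0" --pt "-0.014 -0.08 0" --pt "-0.014 -0.08 0" --twist '[-2,-3,-3,-3,-3,-3,-3]' --claw '[20,20,20,20,20,20,20]'

```text
t: 22.22
tcp_pos: [0.4638, 0.0915, 0.1258]
tool_rot: [-0.29, 0.645, 0.29, 0.645]
force: [-0.3, 0.2, -1.2]
width: 0.0457
```

Run:
```python
from m import *
s=observe();M=R.from_quat(s["tool_rot"]).as_matrix();print(s["tcp_pos"],np.degrees(np.arctan2(M[1,2],M[0,2])),s["force"],s["width"],s["joint_positions"].round(2))
f=wrist();cv2.imwrite(f"pics/wrist9.png",f["img"])
```

```text
[0.4638461  0.09154685 0.12584762] 48.45026475334046 [-0.25809288  0.18461726 -1.24252867] 0.04574042923553935 [ 0.36  0.12 -0.68  1.99  0.09  1.06  0.49]
```

View pics/wrist9.png

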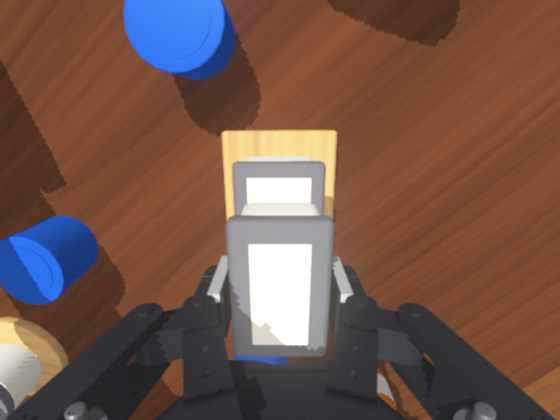

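Board, large lid and small lid are all centred near column 280. I'll check the in-hand offset along the length.

Run:
```python
from m import *
f=wrist();s=observe();z=s["tcp_pos"][2]-.0216+.042
P=plane(f,[(250,244),(311,244),(310,347),(253,346)],z)*1000;print(P.mean(0))
P=plane(f,[(228,216),(332,216)],z)*1000;u=np.array([np.cos(np.radians(138.5)),np.sin(np.radians(138.5))])
M=R.from_quat(s["tool_rot"]).as_matrix();ty=M[:2,1];print("far lid edge minus 36mm:",P.mean(0)-36*ty)
P=plane(f,[(234,162),(325,162)],.067)*1000;print("large far edge minus 48:",P.mean(0)-48*ty, ty)
```

```text
[464.02192887  91.11442557]
far lid edge minus 36mm: [461.09692318  93.06518713]
large far edge minus 48: [463.33200609  90.6905879 ] [-0.74829267  0.66336852]
```

>>> send_rows --pt "0 -0.0005 -0.012" --pt "0 -0.0005 -0.024" --pt "0 -0.0005 -0.031" --pt "0 -0.0005 -0.035" --pt "0 -0.0005 -0.037" --pt "0 -0.0005 -0.038" --pt "0 -0.0005 -0.038" --pt "0 -0.0005 -0.038" --twist '[0,0,0,0,0,0,0,0]' --claw '[20,20,20,20,20,20,20,20]'

```text
t: 22.98
tcp_pos: [0.4631, 0.0896, 0.0884]
tool_rot: [-0.29, 0.646, 0.289, 0.644]
force: [-9.8, -1.6, 19.0]
width: 0.0456
```

Contact. I'll release, go straight up and move away.

>>> send_rows --pt "0 0 0.001" --pt "0 0 0.001" --pt "0 0 0.001" --pt "0 0 0.001" --pt "0 0 0.001" --pt "0 0 0.001" --pt "0 0 0.03" --pt "0 0 0.065" --pt "0 0 0.1" --pt "0 0 0.12" --twist '[0,0,0,0,0,0,0,0,0,0]' --claw '[60,100,100,100,100,100,100,100,100,100]'

```text
t: 23.82
tcp_pos: [0.4648, 0.09, 0.2113]
tool_rot: [-0.29, 0.644, 0.289, 0.646]
force: [0.6, 0.7, 0.8]
width: 0.0849
```

>>> send_rows --pt "0.01 0.035 0" --pt "0.02 0.07 0" --pt "0.03 0.105 0" --pt "0.04 0.14 0" --pt "0.05 0.175 0" --pt "0.06 0.21 0" --pt "0.07 0.24 0" --pt "0.07 0.24 0" --pt "0.07 0.24 0" --twist '[0,0,0,0,0,0,0,0,0]' --claw '[100,100,100,100,100,100,100,100,100]'

```text
t: 24.57
tcp_pos: [0.533, 0.3316, 0.2069]
tool_rot: [-0.29, 0.645, 0.291, 0.644]
force: [0.9, -0.5, -0.6]
width: 0.0857
```

Run:
```python
from m import *
t=grab_frame("top");s=grab_frame("scene");cv2.imwrite(f"pics/top10.png",t["img"]);cv2.imwrite(f"pics/scene10.png",s["img"])
for n,c,z,k in(("OS",[.463,.091,.109],.109,"o"),("RS",[.404,-.256,.109],.109,"r")):
  for nm,f,lo in(("top",t,200),("scene",s,238)):
    p=proj(f,[c])[0].round().astype(int);print(n,nm,p,measure(f,tuple(p),z,k,0,lo))
st=observe();print(st["t"],st["tcp_pos"],st["force"])
```

```text
OS top [239 238] [462.3, 90.9, 52.6, 26.8, 137.8]
OS scene [293 152] [461.7, 89.3, 58.1, 31.2, 139.3]
RS top [368 262] [404.0, -256.2, 34.2, 34.6]
RS scene [162 207] [403.6, -257.4, 40.7, 41.3]
24.6667 [0.5337707  0.32872855 0.20737445] [-0.12933212 -0.53390577  0.20908765]
```

View pics/top10.png

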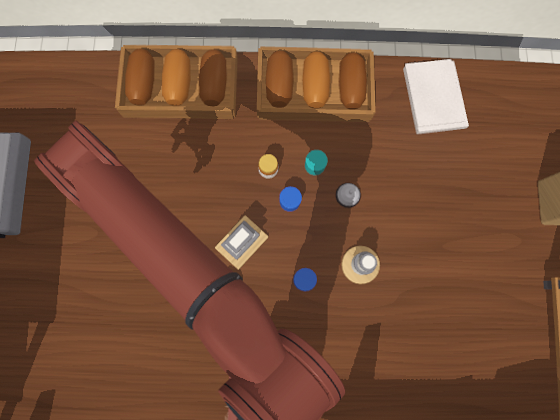

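View pics/scene10.png

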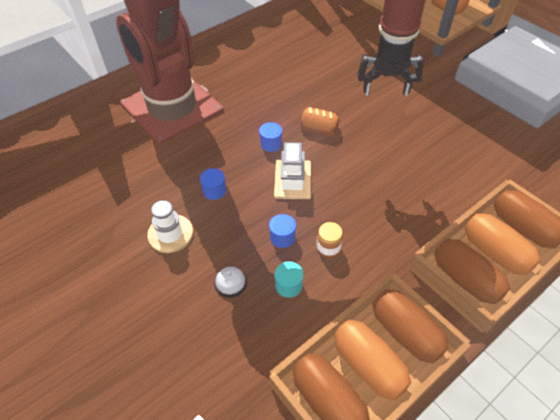

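Both stacks stand upright, and the bystanders and look-alikes are where they were. One last check is whether the large tubs shifted when the small ones were set down.

Run:
```python
from m import *
t=grab_frame("top")
im=cv2.resize(t["img"],None,fx=1,fy=1)
out=[]
def rect(c,a,l,w,z):
    a=np.radians(a);u=np.array([np.cos(a),np.sin(a)]);v=np.array([-u[1],u[0]])
    return [np.r_[np.array(c)+i*l/2*u+j*w/2*v,z] for i,j in((1,1),(1,-1),(-1,-1),(-1,1))]
circ=lambda c,r,z:[np.r_[c[0]+r*np.cos(q),c[1]+r*np.sin(q),z] for q in np.linspace(0,6.28,24,endpoint=False)]
U=9
for c0,Ps in(((240,241),rect((.4633,.091),138.5,.096,.062,.067)+rect((.4631,.0912),138.5,.13,.095,.012)),((363,263),circ((.404,-.258),.032,.067)+circ((.4032,-.2557),.055,.012))):
    r=21;x,y=c0;r=26
    c=cv2.resize(t["img"][y-r:y+r,x-r:x+r],None,fx=7,fy=7,interpolation=cv2.INTER_LINEAR)
    for p in proj(t,Ps): cv2.circle(c,tuple(int(v) for v in ((p-[x-r,y-r]+.5)*7)),2,(0,0,255),-1)
    out.append(c)
cv2.imwrite("pics/chk.png",np.hstack(out))
```

```text
(no output)
```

View pics/chk.png

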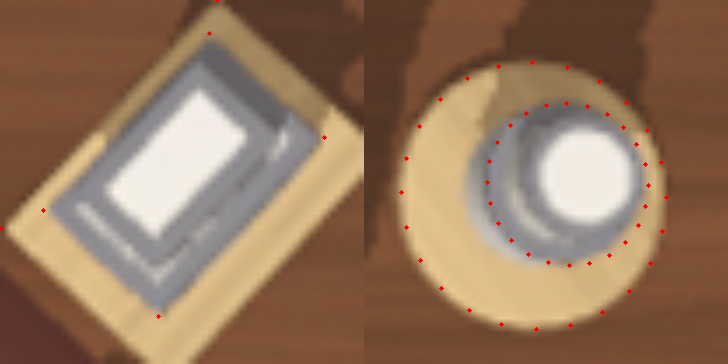

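The outlines drawn from the earlier measurements match the large lids and the boards, so neither large tub moved. Handing in.

```bash
python3 -c "
from bench import *
print(close_job())"
```

```text
the job is handed in; nothing more can be done
None
```

Both stacks are built and the job is handed in at about 25 s of the 115 s. The round tubs are on the round board and the oblong tubs on the oblong board, large below and small on its lid. The hand-in gave no verdict.

**Round stack:** the large tub is about 2.5 mm off the board centre, which I left as it was. The small tub is about 2 mm off the large lid's centre and within 1 mm of the board centre.

**Oblong stack:** both tubs are centred to about 1 mm and lie along the board to within 1° (138.4° and 137.8–139.3° against the board's 138.5°).

**Other checks:**
- The large tubs had not moved after the small ones were set down.
- In the last scene and top views the jar, bell, loaf and look-alikes looked to be where they started, but I did not measure them again.
- The highest contact force I read when placing was about 25 N.

**Disagreements:**
- Corners I read by eye in the wrist picture put the oblong board about 8 mm off. An overlay showed the top-camera position was right, so I used that.
- The top and scene cameras differ by 1–2 mm throughout.
- Joint 7 came within 0.03 rad of its limit while I carried the large oblong tub, so I turned the tool 180° before lowering it.

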